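Tumble a heating block over the turnover step

TASK

Turn the aluminium heating block with the two large wells onto its next face for inspection: without lifting it, push it over the edge of the turnover step, so that it tumbles a quarter turn and ends lying flat and roughly square to the step on the lower tread, its wells facing away from the upper deck. Leave the other block, with the many small wells, standing where it is on the deck, then let go of everything.

Things in the scene. Friction and masses are not known exactly. Their poses are not given: they have to be found in the camera images.
- block_center (a point): centre of the block to turn: loose aluminium, 0.4 to 0.7 kg, 60 (x) x 80 (y) x 60 (z) mm, two round wells of 26 mm, 45 mm deep, side by side on top. Its z points out of the wells (up at first), its x towards the step's edge within 6 degrees. Pushed below half height on the face away from the edge, it slides without toppling, and tips over by itself once its centre is past the edge.
- step: fixed grey two-level slab, 280 x 280 mm. Origin: on the worktop, at its middle, below the edge. x from deck to tread, y along the edge, z up. Upper deck: x -140 to 0 mm, top 40 mm above the worktop, steel strip at the edge. Lower tread: x 0 to 140 mm, black rubber, top 12 mm above the worktop (28 mm below the deck), a steel lip 6 mm high on its last 6 mm. No side walls.
- block_small_wells_center (a point): centre of the other aluminium heating block, a bystander: same outer size (60 x 80 x 60 mm) and axes, but twelve small wells of 12 mm. It stands on the deck beside the first block, some 40 to 55 mm clear of it; either of the two may be on the left.

How it is judged:
At the end, for the whole second after the job is handed in: The two-well block rests on the lower tread, centre 15 to 115 mm beyond the edge, within 125 mm of the middle line, 32 to 52 mm above the worktop, first edge-side face down within 12 degrees, square to the step within 17. The other block is upright within 10 degrees, under 20 mm from its start (angle between block_center's own x axis and vertical above 2.93 rad and angle between the y axis of block_center and the y axis of step, either way round below 0.3 rad and x of block_center in the frame of step between 0.015 and 0.115 m and y of block_center in the frame of step between -0.125 and 0.125 m and z of block_center in the frame of step between 0.032 and 0.052 m and linear speed of block below 0.02 m/s and angle between block_small_wells_center's own z axis and vertical below 0.17 rad and distance of block_small_wells_center from where it was at the start of the episode below 0.02 m); the robot touches nothing.
It fails at once if the block with two large wells is lifted: its centre rises more than 25 mm above where it stood on the deck (z of block_center in the frame of step above 0.095 m).
It fails at once if the other block is knocked over or pushed away: tilted more than 20 degrees or moved more than 30 mm (angle between block_small_wells_center's own z axis and vertical above 0.35 rad or distance of block_small_wells_center from where it was at the start of the episode above 0.03 m).
It also fails if it takes over 32 s, if anything falls off the work surface, if the arm or the gripper's body presses on something with over 40 N, if the wrist force passes 120 N, or if a joint passes its speed limit or range.

ROBOT

A 6-joint arm with a two-finger parallel gripper is mounted at the origin on a cart in front of the work surface, level with it; the furniture and walls round the work are solid. World frame = base frame: x ahead of the robot, y to its left, z up, the work surface at z = 0. Lengths are in m, angles in rad, forces in N, time in s.
With the tool pointing down it reaches from about 0.375 to 0.9 m from the base axis. Payload 3.1 kg.
Tool frame: the origin (TCP) lies between the finger pads; the fingertips stand 14 mm ahead of it and the grasp point (between the pads) lies 5 mm behind it (robot.finger_overhang is the distance from the TCP to the fingertips, in m); z points along the fingers, y is the line along which they close (so a half turn about z gives the same grasp; the last joint's range is limited). The gripper opens to 87 mm and grips with 3 to 60 N. Pads are 19 mm wide; open, the fingers measure 117 mm over their backs; the gripper's body (75 mm by 190 mm) begins 51 mm behind the grasp point.
Start: joints at [1.028, 0.527, 1.433, -0, 1.181, -0.178], TCP at [0.222, 0.584, 0.237] pointing down, gripper open.
Joint ranges: [-3.08, 3.08], [-0.75, 2.2], [0.22, 2.44], [-1.43, 4.57], [0, 2.65], [-2.85, 2.85]. Speed limits (rad/s): [2.79, 2.79, 3.14, 3.14, 3.14, 3.14].

INTERFACE

Orientations are given as a unit quaternion [x, y, z, w].
In Python, from rig import monitor, cams, workorder, robot gives the robot as it stands.
- The arm moves only by the tool send_rows, never from a script. Its argument "moves" is one flat list of numbers, 7 for each row, row after row: the opening, from 0 (shut) to 1 (fully open), then the shift along the world's x, y, z in cm, then the turn, a rotation vector about the world's x, y, z in rad. A call has 1 to 5 rows; each row is the pose to reach, as a shift and turn from the pose commanded when the call began; what a row does not reach only later rows make up. A row lasts 1/12 s, in which the tool goes at most 41.7 mm and 7.16 degrees, less where a joint would pass 70% of its speed; a pose out of reach is approached as far as the arm can. A call with a gripper value outside its range is refused whole. The fingers move at their own pace and stop on an object; "grip_force" is the grip in N (left out, the last holds). Time passes only in rows, so rows that repeat a pose let the fingers close. It gives the time, the measured TCP pose, the force, the opening and the grip force at its end, in the units of the state.
- monitor.get_obs(): the state, without advancing time (a new reading comes with each control period).
- cams.camera(name): name is "scene" or "top" or "wrist"; returns a dict with "pixels" (384x512x3 uint8, blue, green, red), "range_z" (384x512 float32, m along the optical axis (not along the pixel's ray), 0 where there is no reading), "fovy" (degrees; the focal length in pixels is half the picture's height over the tangent of half this angle, whatever the lens; pixels are square), "cx", "cy" (the principal point, pixels), "rvec" (rotation vector, rad) and "tvec" (3), from world to camera coordinates, as OpenCV has them; the wrist camera has in their place "hand_eye" (4x4, takes a point from camera to tool coordinates, whose origin is the TCP and whose axes are the flange's). Camera axes: x right, y down, z forward; pixel columns grow to the right and rows downward; lengths in m; the calibration is good to about 2 mm. A picture is of the moment at which its call begins: read the wrist's pose just before it.
- workorder.hand_in(): hands the job in; it is judged then, once.
The state is a dict: "time": time; "q": joint angles; "joint_velocities": joint speeds; "joint_torque": joint torques, N m; "position": TCP position; "tool_rot": TCP orientation; "ft_force": force on the tool from outside, world axes, zero at the start; "moment": the same for the moment, N m; "grip_width": finger opening in m; "grip_force": force on a finger pad.
Only numpy, scipy, OpenCV 4.12 (cv2) and the standard library are available. Lean on these libraries where they do the work, as an engineer would, in place of code of your own. Each camera call takes 0.05 s, during which the arm holds its last target. There are 200 camera calls.

## Working session

There is one attempt and no reset: what is moved stays moved. The work goes in short steps, Python scripts to look and compute and a tool call to move; the robot and the scene stay as the last step left them, time stands still between calls to the robot, and variables do not carry over. Pictures are saved under pics/ and viewed, at most 10 in all, crops included, and the job is handed in when it is done.

Besides the shell and the picture viewer there is one more tool, called as name(argument=value, ...), one argument or row to a line, values as JSON. send_rows: Moves the arm, as the interface text tells. Its arguments: {"type":"object","properties":{"moves":{"type":"array","items":{"type":"number"}},"grip_force":{"type":"number"}},"required":["moves"]}

```bash
mkdir -p pics
cat > h.py <<'E'
import numpy as np,cv2
from rig import monitor,cams,workorder,robot
def world(c):
    f=192/np.tan(np.radians(c["fovy"])/2); z=c["range_z"]
    v,u=np.mgrid[0:384,0:512]
    P=np.stack([(u-c["cx"])/f*z,(v-c["cy"])/f*z,z],-1)
    R=cv2.Rodrigues(np.array(c["rvec"],float))[0]
    return (P-np.array(c["tvec"]).ravel())@R
E
python3 - <<'E'
from h import *
s=cams.camera("scene");t=cams.camera("top")
cv2.imwrite("pics/a.png",np.hstack([cv2.resize(s["pixels"],(400,300)),cv2.resize(t["pixels"],(400,300))]))
cv2.imwrite("pics/t.png",t["pixels"])
np.savez("t.npz",W=world(t),p=t["pixels"]);np.savez("s.npz",W=world(s),p=s["pixels"])
W=world(t)
for lo,hi in((.09,.11),(.035,.045),(.008,.016)):
    m=((W[...,2]>lo)&(W[...,2]<hi)&(t["range_z"]>0)).astype(np.uint8)
    n,l,st,ce=cv2.connectedComponentsWithStats(m)
    for i in range(1,n):
        if st[i,4]>150:
            q=W[l==i][:,:2].astype(np.float32);r=cv2.minAreaRect(q*1000)
            print(lo,st[i],ce[i].round(),r)
E
```

```text
0.09 [263  12  35  34 359] [279.  34.] ((819.7022705078125, -29.266468048095703), (63.18854522705078, 53.5233039855957), 81.73619842529297)
0.09 [470  12  33  84 600] [481.  61.] ((775.3692016601562, -388.0863037109375), (151.3296661376953, 41.60409927368164), 20.456361770629883)
0.09 [ 172  157   54   46 1155] [199. 180.] ((543.5771484375, 111.48384857177734), (80.59132385253906, 60.350521087646484), 73.97955322265625)
0.09 [ 247  175   51   43 1240] [272. 196.] ((515.559326171875, -17.547893524169922), (80.18338775634766, 60.412784576416016), 79.947998046875)
0.035 [412   0  57  15 170] [436.  11.] ((887.1097412109375, -342.862060546875), (107.76073455810547, 22.4813232421875), 77.40259552001953)
0.035 [458  28  24  78 208] [464.  70.] ((773.979736328125, -385.01885986328125), (154.28526306152344, 27.425413131713867), 13.923730850219727)
0.035 [   0   88   60   61 2556] [ 26. 118.] ((667.8006591796875, 456.5848388671875), (121.4698715209961, 90.98824310302734), 74.25809478759766)
0.035 [ 155  151  161  101 7647] [236. 206.] ((514.111572265625, 48.57896423339844), (280.3659362792969, 140.2135467529297), 79.5234603881836)
0.008 [ 174   85  153   93 9235] [250. 132.] ((654.2055053710938, 22.554611206054688), (279.94439697265625, 136.1621856689453), 79.66559600830078)
0.008 [460 140  52  37 201] [487. 158.] ((608.230224609375, -437.768310546875), (117.46673583984375, 20.34040641784668), 53.2072868347168)
0.008 [449 255  35  38 622] [465. 274.] ((381.1102294921875, -388.11102294921875), (59.596988677978516, 66.36886596679688), 82.76158905029297)
0.008 [471 306  41  13 247] [491. 312.] ((310.16680908203125, -432.60699462890625), (76.43025207519531, 12.259347915649414), 81.59115600585938)
```

View pics/a.png

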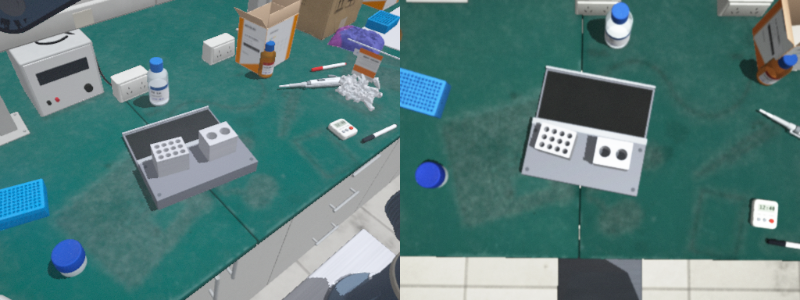

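View pics/t.png

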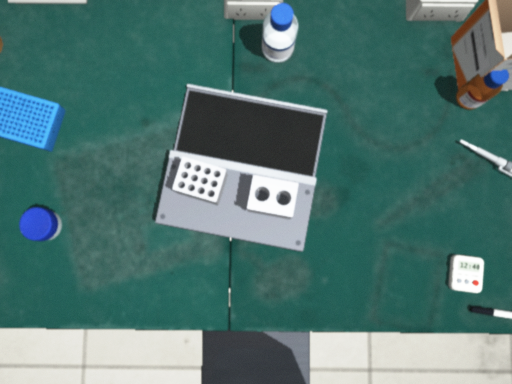

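The top view shows the two-well block at about (272,196) px and the twelve-well block at (199,180). The deck edge runs along the line between the grey deck and the black tread. The two-well block sits about 57 mm behind the edge at step y of about -65 mm, and is already nearly square to it.

Run:
```python
from h import *
from scipy.spatial.transform import Rotation as R
o=monitor.get_obs();print(o["time"],o["position"],o["tool_rot"],o["grip_width"])
M=R.from_quat(o["tool_rot"]).as_matrix();print(M.round(3))
ey=np.array([.182,.983]);y=M[:2,1];a=np.arctan2(ey[1],ey[0])-np.arctan2(y[1],y[0]);a=(a+np.pi/2)%np.pi-np.pi/2
print("yaw",a,"shift cm",(np.array([.460,-.0075,.15])-o["position"])*100)
```

```text
0.1 [0.22202017 0.58357189 0.23570123] [ 1.80874516e-01  9.83505719e-01 -8.91209320e-04 -3.39037022e-04] 0.08710641192551748
[[-0.935  0.356 -0.001]
 [ 0.356  0.935 -0.002]
 [ 0.    -0.002 -1.   ]]
yaw 0.18067657702156814 shift cm [ 23.79798312 -59.10718907  -8.57012278]
```

send_rows(
  moves=[0.4,1.5,-3.9,0,0,0,0.05,0.4,3,-7.8,0,0,0,0.1,0.4,4.5,-11.7,0,0,0,0.15,0.4,6,-15.6,0,0,0,0.18,0.4,7.5,-19.5,0,0,0,0.18],
)

```text
time: 0.52
position: [0.297, 0.3878, 0.2362]
tool_rot: [0.091, 0.996, -0.0, -0.0]
ft_force: [1.2, -0.5, -0.4]
grip_width: 0.0618
grip_force: 0.0
```

send_rows(
  moves=[0.4,1.5,-3.9,0,0,0,0,0.4,3,-7.8,0,0,0,0,0.4,4.5,-11.7,0,0,0,0,0.4,6,-15.6,0,0,0,0,0.4,7.5,-19.5,0,0,0,0],
)

```text
time: 0.93
position: [0.3719, 0.1933, 0.2365]
tool_rot: [0.092, 0.996, -0.0, -0.0]
ft_force: [1.3, -0.2, -0.4]
grip_width: 0.0368
grip_force: 0.0
```

send_rows(
  moves=[0.4,1.8,-4,-1,0,0,0,0.4,3.6,-8,-2,0,0,0,0.4,5.4,-12,-4,0,0,0,0.4,7.2,-16,-6,0,0,0,0.4,8.8,-20,-8.5,0,0,0],
)

```text
time: 1.35
position: [0.4518, 0.0155, 0.1645]
tool_rot: [0.092, 0.996, -0.0, 0.001]
ft_force: [0.9, 0.3, -0.4]
grip_width: 0.035
grip_force: 0.0
```

Run:
```python
from h import *
from scipy.spatial.transform import Rotation as R
o=monitor.get_obs();print(o["time"],o["position"],o["ft_force"],o["grip_width"])
M=R.from_quat(o["tool_rot"]).as_matrix();print(M.round(3))
cv2.imwrite("pics/w.png",cams.camera("wrist")["pixels"])
```

```text
1.35 [0.45179236 0.01546379 0.16446112] [ 0.94530828  0.27447692 -0.37827212] 0.03499839623370657
[[-0.983  0.183  0.002]
 [ 0.183  0.983 -0.   ]
 [-0.002 -0.    -1.   ]]
```

View pics/w.png

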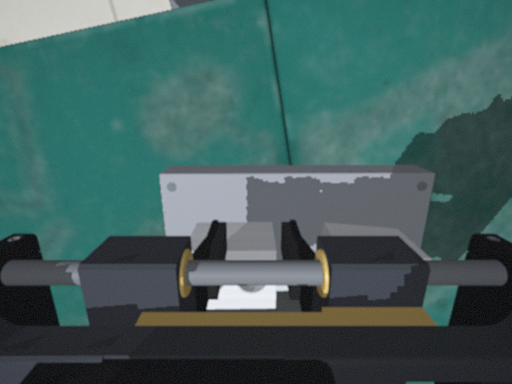

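The wrist view shows the fingers, at about (210,250) and (295,250) px, ready over the deck behind the block. I'll let the arm settle 3 mm further back, then go down.

send_rows(
  moves=[0.4,-0.3,0,0,0,0,0,0.4,-0.3,0,-2.5,0,0,0,0.4,-0.3,0,-5,0,0,0,0.4,-0.3,0,-7,0,0,0,0.4,-0.3,0,-8,0,0,0],
)

```text
time: 1.82
position: [0.4456, 0.019, 0.0833]
tool_rot: [0.091, 0.996, 0.0, -0.002]
ft_force: [-0.2, 0.3, -0.3]
grip_width: 0.0351
grip_force: 0.0
```

send_rows(
  moves=[0.4,0,0,-0.6,0,0,0,0.4,0,0,-0.6,0,0,0,0.4,0,0,-0.6,0,0,0],
)

```text
time: 2.07
position: [0.4474, 0.0183, 0.0791]
tool_rot: [0.091, 0.996, 0.0, -0.0]
ft_force: [0.5, -0.5, -0.0]
grip_width: 0.0346
grip_force: 0.0
```

send_rows(
  moves=[0.4,-0.4,-2.3,0,0,0,0,0.4,-0.4,-2.3,-0.8,0,0,0,0.4,-0.4,-2.3,-1.5,0,0,0,0.4,-0.4,-2.3,-1.5,0,0,0],
)

```text
time: 2.4
position: [0.4433, -0.005, 0.0633]
tool_rot: [0.092, 0.996, 0.0, -0.0]
ft_force: [-0.3, 0.4, -0.7]
grip_width: 0.0348
grip_force: 0.0
```

send_rows(
  moves=[0.4,0.8,-0.15,0,0,0,0,0.4,1.6,-0.3,0,0,0,0,0.4,2.4,-0.44,0,0,0,0,0.4,2.9,-0.54,0,0,0,0,0.4,3.4,-0.63,0,0,0,0],
)

```text
time: 2.82
position: [0.4774, -0.0113, 0.0639]
tool_rot: [0.091, 0.996, 0.0, -0.001]
ft_force: [-6.7, 0.5, 4.7]
grip_width: 0.0348
grip_force: 3.1
```

send_rows(
  moves=[0.4,0.5,-0.09,0,0,0,0,0.4,1.0,-0.19,0,0,0,0,0.4,1.5,-0.28,0,0,0,0,0.4,2.0,-0.37,0,0,0,0,0.4,2.5,-0.46,0,0,0,0],
)

```text
time: 3.23
position: [0.4995, -0.0152, 0.0635]
tool_rot: [0.092, 0.996, 0.001, -0.004]
ft_force: [-5.6, 0.8, 3.6]
grip_width: 0.0349
grip_force: 2.8
```

```bash
cat >> h.py <<'E'
def look(n):
    t=cams.camera("top");s=cams.camera("scene");W=world(t)
    cv2.imwrite("pics/%s.png"%n,np.hstack([cv2.resize(t["pixels"][80:270,130:350],None,fx=1.7,fy=1.7),cv2.resize(s["pixels"][110:300,130:350],None,fx=1.7,fy=1.7)]))
    return t,s
E
python3 -c "
from h import *
look('p1');o=monitor.get_obs();print(o['position'],o['ft_force'])"
```

```text
[ 0.50172416 -0.01582775  0.06359655] [-2.67402964  0.97973039  0.1908671 ]
```

View pics/p1.png

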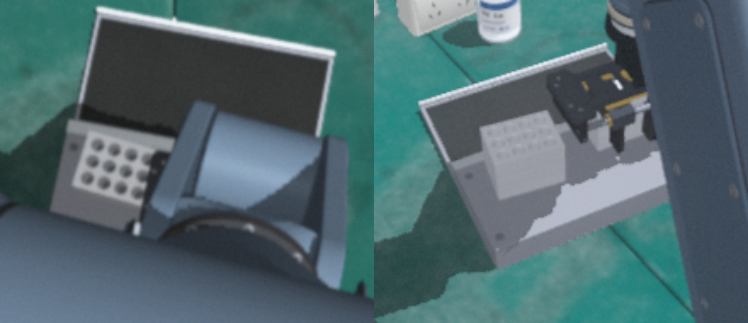

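The view shows the fingers on the block's back face at about (625,140) px, with the twelve-well block still in its place. The push force is about 6 N. I'll keep going slowly.

send_rows(
  moves=[0.4,0.5,-0.09,0,0,0,0,0.4,1.0,-0.19,0,0,0,0,0.4,1.5,-0.28,0,0,0,0,0.4,1.9,-0.35,0,0,0,0,0.4,2.3,-0.43,0,0,0,0],
)

```text
time: 3.75
position: [0.5252, -0.0204, 0.0635]
tool_rot: [0.092, 0.996, 0.0, -0.001]
ft_force: [-2.9, 0.2, -0.0]
grip_width: 0.0347
grip_force: 1.6
```

send_rows(
  moves=[0.4,0.3,-0.06,0,0,0,0,0.4,0.6,-0.11,0,0,0,0,0.4,0.9,-0.17,0,0,0,0,0.4,1.2,-0.22,0,0,0,0,0.4,1.2,-0.22,0,0,0,0],
)

```text
time: 4.17
position: [0.5384, -0.0229, 0.0639]
tool_rot: [0.092, 0.996, -0.0, 0.001]
ft_force: [-1.9, -0.4, 1.7]
grip_width: 0.0345
grip_force: 1.0
```

```bash
python3 -c "
from h import *
look('p2');o=monitor.get_obs();print(o['position'],o['ft_force'])"
```

```text
[ 0.5396273  -0.02327862  0.06403958] [ 0.42622079  0.03528704 -0.20670584]
```

View pics/p2.png

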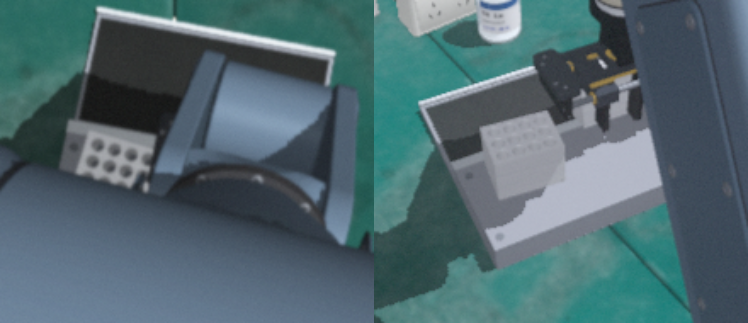

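The block, at about (600,105) px, is at the edge and the force has dropped to zero, so it may be tipping. I'll make a small extra push and pause.

send_rows(
  moves=[0.4,0.3,-0.06,0,0,0,0,0.4,0.6,-0.11,0,0,0,0,0.4,0.6,-0.11,0,0,0,0,0.4,0.6,-0.11,0,0,0,0,0.4,0.6,-0.11,0,0,0,0],
)

```text
time: 4.68
position: [0.5439, -0.0239, 0.0637]
tool_rot: [0.092, 0.996, -0.0, 0.0]
ft_force: [0.0, 0.1, -0.4]
grip_width: 0.0347
grip_force: 0.0
```

```bash
python3 -c "
from h import *
look('p3');o=monitor.get_obs();print(o['position'],o['ft_force'])"
```

```text
[ 0.54360252 -0.02383325  0.0636909 ] [ 0.13215194 -0.90500971  0.10023809]
```

View pics/p3.png

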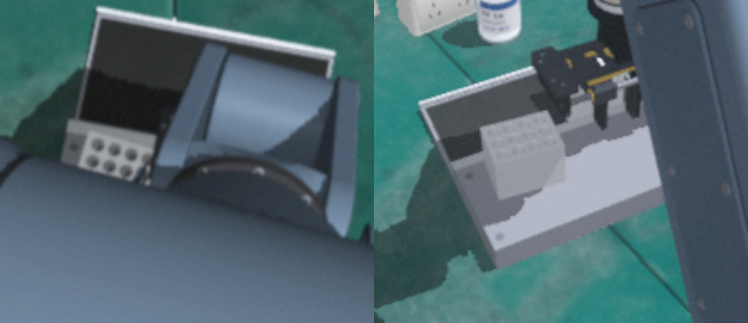

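No contact force remains, and the block has dropped out of view behind the fingers, so it has tumbled. I'll back off, lift and clear the view.

send_rows(
  moves=[0.4,-2,0.4,0,0,0,0,0.4,-2.5,0.4,3,0,0,0,0.4,-2.5,0.4,7,0,0,0,0.4,-2.5,0.4,11,0,0,0,0.4,-2.5,0.4,14,0,0,0],
)

```text
time: 5.2
position: [0.5189, -0.0199, 0.2064]
tool_rot: [0.092, 0.996, -0.0, 0.001]
ft_force: [-0.0, 0.0, 0.3]
grip_width: 0.0349
grip_force: 0.0
```

send_rows(
  moves=[0.4,-1,4,1,0,0,0,0.4,-2,8,2,0,0,0,0.4,-3,12,2,0,0,0,0.4,-4,16,2,0,0,0,0.4,-5,20,2,0,0,0],
)

```text
time: 5.62
position: [0.4679, 0.1815, 0.2242]
tool_rot: [0.092, 0.996, 0.0, 0.0]
ft_force: [1.1, -0.0, -0.6]
grip_width: 0.0347
grip_force: 0.0
```

send_rows(
  moves=[0.4,-2,4,0,0,0,0,0.4,-4,8,0,0,0,0,0.4,-6,12,0,0,0,0,0.4,-8,16,0,0,0,0,0.4,-8,16,0,0,0,0],
)

```text
time: 6.03
position: [0.3854, 0.3439, 0.2238]
tool_rot: [0.09, 0.996, 0.001, -0.001]
ft_force: [0.3, -0.0, 0.2]
grip_width: 0.0351
grip_force: 0.0
```

Run:
```python
from h import *
t,s=look('p4');W=world(t)
for lo,hi in((.09,.11),(.062,.083)):
    m=((W[...,2]>lo)&(W[...,2]<hi)&(t["range_z"]>0)).astype(np.uint8);m[:,:130]=0;m[:,350:]=0
    n,l,st,ce=cv2.connectedComponentsWithStats(m)
    for i in range(1,n):
        if st[i,4]>150:
            q=W[l==i];r=cv2.minAreaRect((q[:,:2]*1000).astype(np.float32))
            d=np.array(r[0])/1000-[.583,.0358]
            print(st[i],r,np.median(q[:,2]),"step",d@[.983,-.182],d@[.182,.983], q[:,2].min(),q[:,2].max())
```

```text
[263  12  35  34 373] ((819.451171875, -29.43624496459961), (62.949825286865234, 53.17058181762695), 82.6034164428711) 0.10528137940819901 step 0.2443044985366822 -0.0210931155189514 0.09001321731367766 0.10999285929166716
[ 172  157   54   46 1158] ((543.546630859375, 111.60188293457031), (80.6186294555664, 60.20804214477539), 74.16661834716797) 0.09928845311717219 step -0.052578604559326086 0.06733273774108887 0.09001103761925905 0.10368367143331943
[224   0  59   7 277] ((889.3076171875, 19.13611602783203), (11.793033599853516, 110.45172119140625), 0.28150269389152527) 0.06485851964859275 step 0.30413321457824705 0.03936738838348389 0.06202060450597542 0.0714833838935511
[262  32  34  20 153] ((808.5953369140625, -26.541542053222656), (63.78765106201172, 29.27903938293457), 78.20420837402344) 0.07331714014360532 step 0.23310637684021 -0.02022338451995849 0.06204808890419229 0.08281074466971547
[ 259  120   49   41 1459] ((622.971923828125, -38.010108947753906), (80.05618286132812, 61.189422607421875), 79.27780151367188) 0.0713101406620305 step 0.05272584095153817 -0.06528044695892332 0.06201758326110316 0.07702519842802265
```

View pics/p4.png

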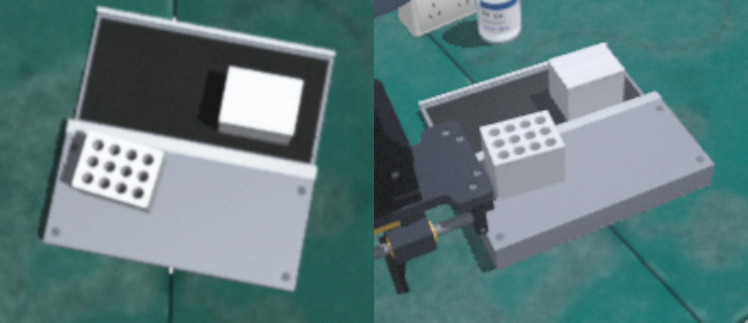

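The two-well block lies flat and square on the tread at about (260,103) px. Its top is at 0.072 m, its step x is 53 mm, and no wells show on the top or back faces. The twelve-well block has not moved, and the gripper is clear.

```bash
python3 -c "
from h import *
print(workorder.hand_in())"
```

```text
the job is handed in; nothing more can be done
None
```

The two-well block was pushed over the edge and lies flat and square on the lower tread (centre about 53 mm beyond the edge), its wells judged to face away from the deck because none show on its top or back; the other block has not moved, the gripper is clear, and the job is handed in (no verdict was returned).

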